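# Key the seed plate onto the bench seeder and press it home

## Robot

A 6-joint arm with a two-finger parallel gripper is mounted at the origin on the work surface. World frame = base frame: x ahead of the robot, y to its left, z up, the work surface at z = 0. Lengths are in m, angles in rad, forces in N, time in s.
With the tool pointing down it reaches from about 0.35 to 1 m from the base axis. Payload 7.1 kg.
Tool frame: the origin (TCP) lies between the finger pads; the fingertips stand 22 mm ahead of it and the grasp point (between the pads) lies 3 mm ahead of it; z points along the fingers, y is the line along which they close (so a half turn about z gives the same grasp; the last joint's range is limited). The gripper opens to 85 mm and grips with 20 to 120 N. Pads are 22 mm wide; open, the fingers measure 114 mm over their backs; the gripper's body (76 mm by 85 mm) begins 54 mm behind the grasp point. The pads swing forward as they close: fully open they stand 13 mm farther back than shut.
Start: joints at [-1.12, 0.423, 1.63, -0, 1.089, -0.019], TCP at [0.283, -0.557, 0.253] pointing down, gripper open.
Joint ranges: [-3, 3], [-0.9, 2.11], [0.09, 2.58], [-1.31, 4.45], [0.11, 2.69], [-2.54, 2.54]. Speed limits (rad/s): [2.39, 2.39, 3.01, 3.14, 3.14, 3.14].

## Interface

Orientations are given as a rotation vector (axis times angle).
In Python, from rig import manip gives the robot as it stands. The module is installed in compiled form; this text tells all that it offers. Calls block until the motion is done:
- manip.move_to(position, orientation): joint-space move of the TCP to a pose.
- manip.servo_line(position, orientation=None, rate=0.15): straight line of the TCP; orientation=None keeps the orientation; rate is the mean speed in m/s.
- manip.set_joints(angles): joint-space move.
- manip.command_gripper(opening, f_grip=None): finger opening in m; f_grip is the grip in N (None keeps the last); returns when the fingers have stopped.
- manip.hold(seconds).
- manip.solve_ik(position, orientation): joint angles nearest the present ones, or None.
- manip.camera(name): name is "scene" or "top" or "wrist"; returns a dict with "image" (480x640x3 uint8, red, green, blue), "fx", "fy", "cx", "cy" (pixels), "cam_to_world" (4x4, takes a point from camera to world coordinates); the wrist camera has in their place "mount" (4x4, takes a point from camera to tool coordinates, whose origin is the TCP and whose axes are the flange's). Camera axes: x right, y down, z forward; pixel columns grow to the right and rows downward; lengths in m; the calibration is good to about 2 mm. A picture is of the moment at which its call begins: read the wrist's pose just before it. There is no depth.
A pose or a line that the arm cannot do raises manip.IKError and nothing moves.
- manip.sign_off(): hands the job in; it is judged then, once.
Readings, each from a call of its own:
- manip.get_time(): time.
- manip.get_joint_positions(): joint angles.
- manip.get_joint_vel(): joint speeds.
- manip.get_tau(): joint torques, N m.
- manip.get_position(): TCP position.
- manip.get_ee_rot(): TCP orientation.
- manip.get_contact_force(): force on the tool from outside, world axes, zero at the start.
- manip.get_torque(): the same for the moment, N m.
- manip.get_width(): finger opening in m.
- manip.get_grip_force(): force on a finger pad.
Only numpy, scipy, OpenCV 4.12 (cv2) and the standard library are available. Lean on these libraries where they do the work, as an engineer would, in place of code of your own. Each camera call takes 0.05 s, during which the arm holds its last target. There are 200 camera calls.

## Task

The aluminium seed plate has been dropped loosely over the hub of the bench seeder and its edge is riding on top of the drive pin. Push it round with a fingertip until the notch in its rim meets the pin, then press it down until it has snapped past the hub's spring balls and lies fully home and flat all round. Only touch and push the plate, never lift it off the hub, and leave the hopper, the seed jar and the brush where they are.

Things in the scene. Friction and masses are not known exactly. Their poses are not given: they have to be found in the camera images.
- seeder: grey bench seeder fixed to the bench: base plate 250 x 270 mm, gearbox, and a locked round dark steel turntable 194 mm across, its face 60 mm above the bench. Origin: on the bench, on the turntable's upright axis; z up, x towards the motor (x = 106 to 212 mm, up to 78 mm high). Two posts 22 mm thick, 88 mm high stand at x = 70, y = -118 and +118 mm
- hub (a point): centre of the turntable, on its axis, at the height of the seat (62 mm above the bench). The steel hub here is 72 mm across; its top is 80 mm above the bench, a screw head on it 84 mm. Six spring balls stick 2.4 mm out of its side, evenly spaced, centres 68 mm above the bench
- drive_pin (a point): the upright steel drive pin near the turntable's edge, 14 mm across, 84 mm from the axis, on the side away from the motor; over half of it shows beyond the plate's rim. Its chamfered top is 75 mm above the bench. This point is on the pin's axis at the height of the seat (62 mm above the bench)
- plate: loose aluminium seed plate, 200 to 290 g: a disc 164 mm across, 4 mm thick, its 74 mm centre hole round the hub. Origin: centre of its underside; z up, x through the notch. At the start the notch is 0.7 to 3.1 rad from the pin, either way round, and the plate lies 2 degrees tilted, one edge on the pin's top, its middle on the spring balls, underside about 71 mm above the bench
- plate_notch (a point): middle of the notch mouth in the plate's rim, on its centre line 84 mm from the plate's centre, at underside height. The notch is 18 mm wide and 9 mm deep (the pin has 2 mm play each side). Turned slowly over the pin, the plate's edge drops 4 mm and the pin then stops it turning; the plate still rests on the balls, underside 71 mm above the bench
- plate_rib (a point): middle of one of four upright radial ribs on the plate's upper face, half-way up: 5 mm thick, 44 to 66 mm from the plate's centre, 12 mm high above the face, at 45, 135, 225 and 315 degrees from the notch (this one at 45, anticlockwise from above). Pushed sideways here by a fingertip with 1 to 2 N the plate turns either way; over 5 N against the pin tips it out
- plate_face (a point): centre of the plate's upper face, in the hole. With the notch over the pin, pressing the face down between the ribs, first on one side of the hub, then on the opposite side (about 8 N each; 20 N if evenly), snaps the plate past the balls; home, its underside is 62 mm and its upper face 66 mm above the bench
- hopper: bystander: aluminium seed hopper, a funnel standing mouth down, 112 mm across, 115 mm high; origin under its centre
- seed_jar: bystander: amber glass jar with black cap, 68 mm across, 105 mm high; origin under its centre
- brush: bystander: hand brush lying on the bench, 180 mm long along its x; origin under its middle
There are look-alikes about, which are no part of the job. There is more than one size of the plate; the job needs the smallest.

How it is judged:
By the outcome, as a careful person would: the job done as asked, in the order asked, and still so for the second after the job is handed in, with the robot touching nothing.
It also fails if it takes over 72 s, if anything falls off the work surface, if the arm or the gripper's body presses on something with over 40 N, if the wrist force passes 120 N, or if a joint passes its speed limit or range.

## Working session

There is one attempt and no reset: what is moved stays moved. The work goes in short steps, each a Python script; the robot and the scene stay as the last script left them, time stands still between calls to the robot, and variables do not carry over. Pictures are saved under pics/ and viewed, at most 10 in all, crops included, and the job is handed in when it is done.

```bash
mkdir -p pics
python3 - <<'E'
from rig import manip
import cv2, numpy as np
for n in("scene","top"):
    c=manip.camera(n); cv2.imwrite(f"pics/{n}0.png",c["image"][:,:,::-1]); print(n,c["fx"],c["fy"],c["cx"],c["cy"],np.round(c["cam_to_world"],4).tolist())
    np.savez(f"{n}.npz",K=[c["fx"],c["fy"],c["cx"],c["cy"]],T=c["cam_to_world"])
print(manip.get_ee_rot(),manip.get_time(),manip.get_width())
E
```

```text
scene 461.01361537602645 461.01361537602645 321.2215394034893 241.0602656930944 [[-0.0666, 0.7816, -0.6202, 1.027], [0.9977, 0.0433, -0.0526, 0.0448], [-0.0142, -0.6222, -0.7827, 0.8024], [0.0, 0.0, 0.0, 1.0]]
top 443.3046393602515 443.3046393602515 322.56441318774966 236.29730847787198 [[0.0161, -0.9925, 0.121, 0.3676], [-0.9994, -0.0197, -0.0286, 0.0118], [0.0308, -0.1204, -0.9922, 0.999], [0.0, 0.0, 0.0, 1.0]]
[-3.05396364e+00 -7.30823285e-01  4.71856540e-04] 0.1 0.0853255200510412
```

View pics/top0.png

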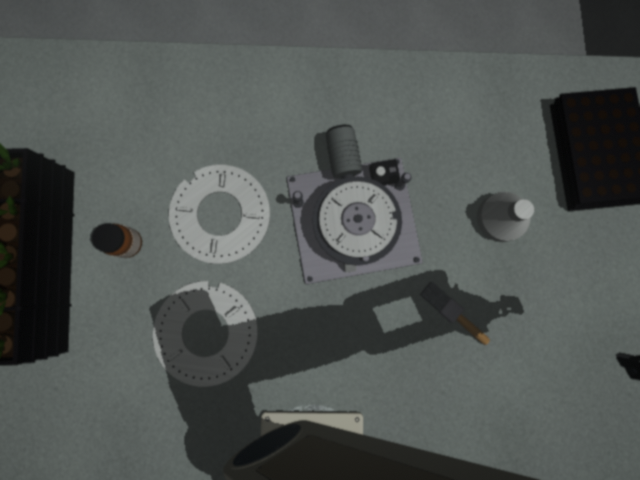

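View pics/scene0.png

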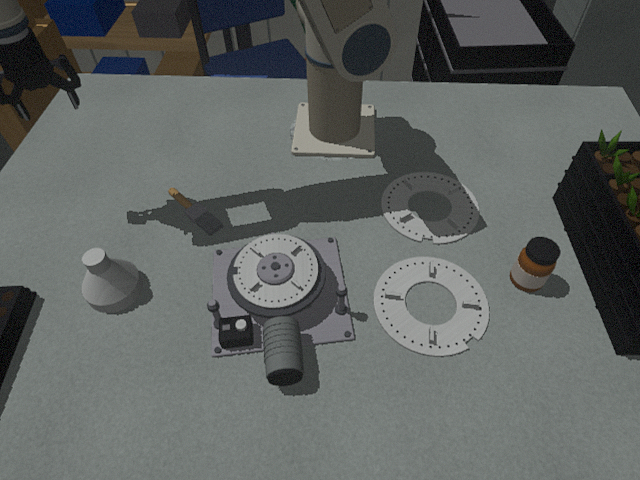

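The top view shows the seeder with its plate and hub at about (358,218), the motor at (343,150), the pin near (366,258) and probably the notch near (397,213). I'll enlarge both views.

Run:
```python
import cv2, numpy as np
a=cv2.imread("pics/top0.png")[168:278,298:418]; b=cv2.imread("pics/scene0.png")[220:330,215:335]
f=lambda i,n:cv2.imwrite(n,cv2.resize(cv2.convertScaleAbs(i,alpha=1.3),None,fx=5,fy=5,interpolation=cv2.INTER_CUBIC))
f(a,"pics/top0c.png")
```

```text
(no output)
```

View pics/top0c.png

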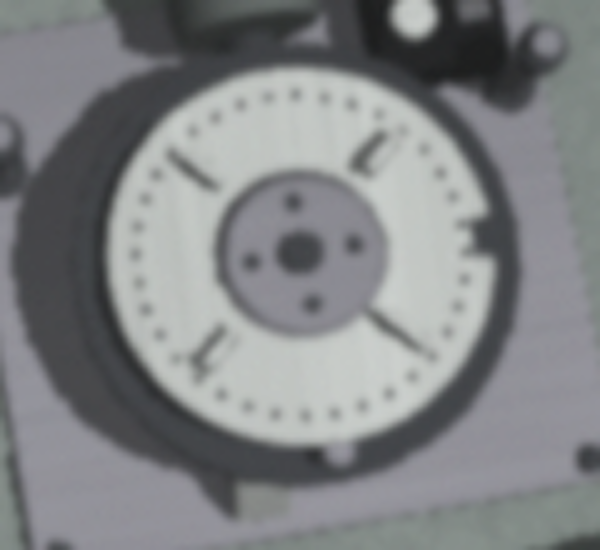

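In the crop the hub centre is at (301,252), the pin's top at (341,454) and the notch mouth at (486,238). The posts are at (548,43) and (3,135).

```bash
cat > h.py <<'E'
import numpy as np
def px(cam,u,v,z):
    d=np.load(cam+".npz"); fx,fy,cx,cy=d["K"]; T=d["T"]
    r=T[:3,:3]@np.array([(u-cx)/fx,(v-cy)/fy,1]); o=T[:3,3]
    return o+r*(z-o[2])/r[2]
def crop(x,y,z): return px("top",(x+.5)/5-.5+298,(y+.5)/5-.5+168,z)
E
python3 - <<'E'
from h import *
hub=crop(301,252,.083); pl=crop(301,256,.075); pin=crop(341,454,.075); no=crop(486,238,.075)
p1=crop(548,43,.088);p2=crop(3,135,.088)
print(hub,pl,pin,no,p1,p2)
a=lambda v:np.arctan2(v[1],v[0])
for c in(hub,pl):
    print(np.linalg.norm(pin-c),a(c-pin),np.linalg.norm(no-c),a(no-c),a(no-c)-a(pin-c))
yaw=a(p2-p1)-np.pi/2; print("yaw posts",yaw,(p1+p2)/2-0.07*np.array([np.cos(yaw),np.sin(yaw),0]))
for x,y in((383,150),(193,170),(204,352),(397,333)):
    r=crop(x,y,.081)-pl; print(a(r),np.linalg.norm(r[:2]))
E
```

```text
[ 0.5194552  -0.08788332  0.083     ] [ 0.51906719 -0.08876545  0.075     ] [ 0.43546962 -0.10610949  0.075     ] [ 0.52846518 -0.16750587  0.075     ] [ 0.61050099 -0.19169928  0.088     ] [0.56553732 0.03797185 0.088     ]
0.08631205686632143 0.21370178097010306 0.0805290660376385 -1.4581169880522507 1.4697738845674393
0.08537780199204678 0.20456842814290863 0.07929928258573782 -1.4520041515424522 1.4850200739044326
yaw posts 0.19332896338532168 [ 0.51932325 -0.0903126   0.088     ]
-0.6432347495844762 0.05646666623975938
0.9294081064589241 0.05812273141723769
2.373102982644376 0.05901101647330642
-2.2588091328336084 0.051670034800677146
```

```bash
cat >> h.py <<'E'
from rig import manip
from scipy.spatial.transform import Rotation as Ro
hub=np.array([.5193,-.0888]); YAW=.20; TIP=.022
def rv(phi):
    c,s=np.cos(phi),np.sin(phi)
    return Ro.from_matrix(np.array([[c,s,0],[s,-c,0],[0,0,-1]])).as_rotvec()
def pose(th,z,r=.055,d=.017,flip=0):
    "fingertip d anticlockwise of the radial line th, at height z"
    e=np.array([np.cos(th),np.sin(th)]); t=np.array([-e[1],e[0]])
    return np.r_[hub+r*e+d*t,z+TIP],rv(th+flip)
E
python3 - <<'E'
from h import *
for f in(0,np.pi):
    for th in(-.3,-1,-1.6,-2.3):
        for z in(.08,.14):
            q=manip.solve_ik(*pose(th,z,flip=f)); print(f,th,z,None if q is None else np.round(q,2))
E
```

```text
0 -0.3 0.08 [-0.17  0.57  1.81  0.    0.76  1.7 ]
0 -0.3 0.14 [-0.17  0.48  1.78  0.    0.87  1.7 ]
0 -1 0.08 [-0.24  0.57  1.82 -0.    0.75  2.33]
0 -1 0.14 [-0.24  0.47  1.8  -0.    0.87  2.33]
0 -1.6 0.08 None
0 -1.6 0.14 None
0 -2.3 0.08 None
0 -2.3 0.14 None
3.141592653589793 -0.3 0.08 [-0.17  0.57  1.81 -0.    0.76 -1.44]
3.141592653589793 -0.3 0.14 [-0.17  0.48  1.78 -0.    0.87 -1.44]
3.141592653589793 -1 0.08 [-0.24  0.57  1.82 -0.    0.75 -0.81]
3.141592653589793 -1 0.14 [-0.24  0.47  1.8  -0.    0.87 -0.81]
3.141592653589793 -1.6 0.08 [-0.29  0.54  1.88 -0.    0.73 -0.26]
3.141592653589793 -1.6 0.14 [-0.29  0.44  1.85 -0.    0.85 -0.26]
3.141592653589793 -2.3 0.08 [-0.3   0.5   1.96 -0.    0.68  0.43]
3.141592653589793 -2.3 0.14 [-0.3   0.4   1.94 -0.    0.81  0.43]
```

Run:
```python
from h import *
P=np.pi; t0=manip.get_time()
manip.command_gripper(0.0,20)
th=-.675+.35
manip.move_to(*pose(th,.19,flip=P)); print(manip.get_time())
p,o=pose(th,.0805,flip=P); manip.servo_line(p+[0,0,.02],o,rate=.15); f0=manip.get_contact_force()
manip.servo_line(p,o,rate=.05)
print("down",manip.get_time(),manip.get_width(),f0,manip.get_contact_force()-f0)
contact=None
while th>-1.95:
    th-=.06
    p,o=pose(th,.0805,flip=P); manip.servo_line(p,o,rate=.04)
    f=manip.get_contact_force()-f0; ft=f[:2]@[-np.sin(th),np.cos(th)]
    print(round(th,3),np.round(f,2),"ft",round(ft,2),round(manip.get_time(),2))
    if np.linalg.norm(f)>3.5: break
```

```text
2.8583
down 4.1583 0.00012413612216301303 [0.14702874 0.08911697 0.00033261] [-0.44487184  0.87467987  0.07229765]
-0.385 [0.09 0.21 0.21] ft 0.23 4.41
-0.445 [-0.05 -0.65  0.43] ft -0.61 4.66
-0.505 [ 0.47  0.21 -0.33] ft 0.41 4.91
-0.565 [-0.02  0.26  0.35] ft 0.21 5.16
-0.625 [-0.03  0.15 -0.18] ft 0.11 5.41
-0.685 [-0.31 -0.1  -1.16] ft -0.27 5.66
-0.745 [ 0.5  -0.21 -0.9 ] ft 0.19 5.91
-0.805 [ 0.39 -1.25 -0.56] ft -0.59 6.16
-0.865 [0.14 0.21 0.36] ft 0.24 6.41
-0.925 [-0.47 -0.33 -0.61] ft -0.58 6.66
-0.985 [-0.62 -0.4  -0.15] ft -0.74 6.91
-1.045 [-0.84  0.61 -0.26] ft -0.42 7.16
-1.105 [ 0.32 -0.03 -0.21] ft 0.27 7.41
-1.165 [-1.39 -0.17 -0.21] ft -1.34 7.66
-1.225 [ 0.38  0.48 -0.45] ft 0.52 7.91
-1.285 [-0.28  0.23 -1.14] ft -0.2 8.16
-1.345 [ 0.13 -0.4   0.73] ft 0.04 8.41
-1.405 [ 0.53 -0.   -0.28] ft 0.52 8.66
-1.465 [-0.41 -0.1  -0.05] ft -0.42 8.91
-1.525 [-0.9  -0.11  0.07] ft -0.91 9.16
-1.585 [ 0.36 -0.14 -0.08] ft 0.36 9.41
-1.645 [0.89 0.81 0.19] ft 0.83 9.66
-1.705 [-0.18 -0.72 -1.3 ] ft -0.08 9.91
-1.765 [0.17 0.31 0.46] ft 0.11 10.16
-1.825 [ 0.33 -0.79  0.38] ft 0.52 10.41
-1.885 [0.4  0.21 0.05] ft 0.32 10.66
-1.945 [ 0.27 -0.3  -1.25] ft 0.36 10.91
-2.005 [ 0.28  0.24 -0.46] ft 0.16 11.16
```

Run:
```python
from h import *
import cv2
a=manip.camera("scene")["image"][215:335,210:340,::-1]; b=manip.camera("top")["image"][168:278,298:418,::-1]
s=lambda i:cv2.resize(i,(400,400),interpolation=cv2.INTER_CUBIC)
cv2.imwrite("pics/s1.png",np.hstack([s(a),s(b)]))
```

```text
(no output)
```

View pics/s1.png

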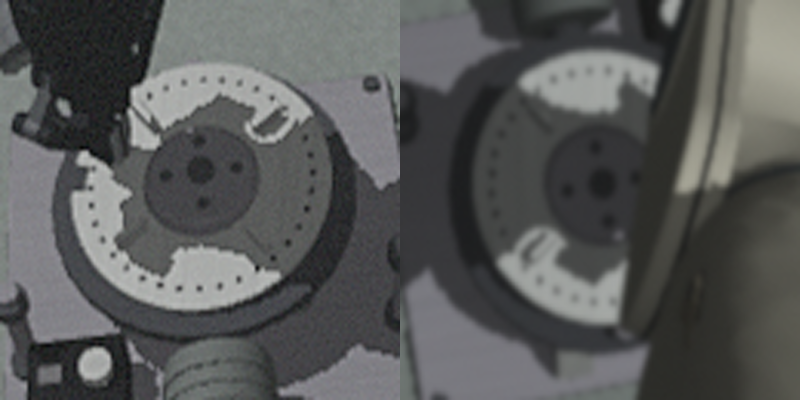

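Run:
```python
from h import *
for x,y in((145,118),(268,125),(130,235),(258,243),(200,170)):
    p=px("scene",210+x*130/400,215+y*120/400,.082); r=p[:2]-hub; print(p,np.hypot(*r),np.arctan2(r[1],r[0]))
for x,y in((535,112),(540,245)):
    p=px("top",298+(x-400)*120/400,168+y*110/400,.082); r=p[:2]-hub; print(p,np.hypot(*r),np.arctan2(r[1],r[0]))
print(manip.get_position())
import cv2
a=manip.camera("wrist"); cv2.imwrite("pics/w1.png",a["image"][:,:,::-1])
```

```text
[ 0.48669057 -0.12808896  0.082     ] 0.05105876550938249 -2.263557976033136
[ 0.48744437 -0.04887339  0.082     ] 0.05107754646339785 2.2442277123971297
[ 0.56865604 -0.12458967  0.082     ] 0.06096653979491385 -0.6273950508855656
[ 0.569453   -0.04674716  0.082     ] 0.06545047923544078 0.697774464249426
[ 0.52211438 -0.0880134   0.082     ] 0.002922233039491941 0.27253765061081947
[ 0.55975245 -0.04691647  0.082     ] 0.05822911929515998 0.8027773867274884
[ 0.4821056 -0.0509651  0.082    ] 0.053055662567786 2.347658051038189
[ 0.51183472 -0.14589056  0.10253003]
```

View pics/w1.png

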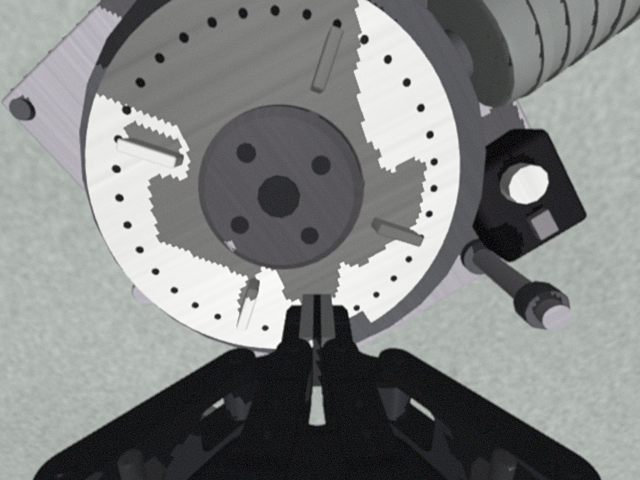

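The wrist view shows the notch beside the finger at (365,317) and the pin at (137,293), still outside an unbroken rim. The plate hasn't turned, so the finger passed over the rib. I'll touch the face to find the true tip height.

```bash
cat >> h.py <<'E'
def force(n=4):
    a=[]
    for _ in range(n): manip.hold(.02); a.append(manip.get_contact_force())
    return np.mean(a,0)
E
python3 - <<'E'
from h import *
f0=force(); p=manip.get_position()
for i in range(16):
    p[2]-=.001; manip.servo_line(p,rate=.03); f=force()-f0
    print(np.round(p[2]-TIP,4),np.round(manip.get_position()[2]-TIP,4),np.round(f,2))
    if f[2]>2: break
print(manip.get_time())
E
```

```text
0.0795 0.0795 [-0.13 -0.05  0.6 ]
0.0785 0.0785 [-0.06  0.03  0.35]
0.0775 0.0775 [-0.48  0.26  0.17]
0.0765 0.0765 [0.05 0.33 0.45]
0.0755 0.0755 [-0.32  0.08 -0.05]
0.0745 0.0745 [-0.02 -0.17  0.36]
0.0735 0.0735 [-0.08 -0.07  0.39]
0.0725 0.0725 [-0.52 -0.01 -0.1 ]
0.0715 0.0716 [-0.11  0.09  0.84]
0.0705 0.0706 [-0.63 -0.04  2.49]
14.5417
```

Run:
```python
from h import *
P=np.pi; p=manip.get_position(); p[2]=.0765+TIP; manip.servo_line(p,rate=.03)
f0=force(6); th=-1.85; Z=.0765
while th>-3.5:
    p,o=pose(th,Z,d=.0095,flip=P); manip.servo_line(p,o,rate=.04)
    f=force(2)-f0; ft=f[:2]@[-np.sin(th),np.cos(th)]
    print(round(th,3),np.round(f,2),"ft",round(ft,2))
    if np.linalg.norm(f)>4: break
    th-=.06
print(manip.get_time())
import cv2
a=manip.camera("wrist"); cv2.imwrite("pics/w2.png",a["image"][:,:,::-1])
```

```text
-1.85 [-0.67 -0.15  0.15] ft -0.6
-1.91 [ 0.63 -0.47 -0.4 ] ft 0.75
-1.97 [ 0.3  -0.16 -0.22] ft 0.34
-2.03 [ 0.24 -0.6  -0.13] ft 0.48
-2.09 [-0.22  0.01  0.24] ft -0.2
-2.15 [-0.37  0.1   0.29] ft -0.37
-2.21 [ 0.77 -1.37  0.67] ft 1.44
-2.27 [ 1.22 -1.19  1.06] ft 1.7
-2.33 [ 0.75 -1.64  1.07] ft 1.68
-2.39 [ 0.13 -1.19  0.69] ft 0.96
-2.45 [ 0.71 -1.48  0.83] ft 1.59
-2.51 [ 0.77 -2.54  1.35] ft 2.5
-2.57 [ 0.85 -1.16  2.23] ft 1.44
-2.63 [ 1.19 -1.83  2.92] ft 2.18
-2.69 [ 1.22 -1.92  4.91] ft 2.26
19.3
```

View pics/w2.png

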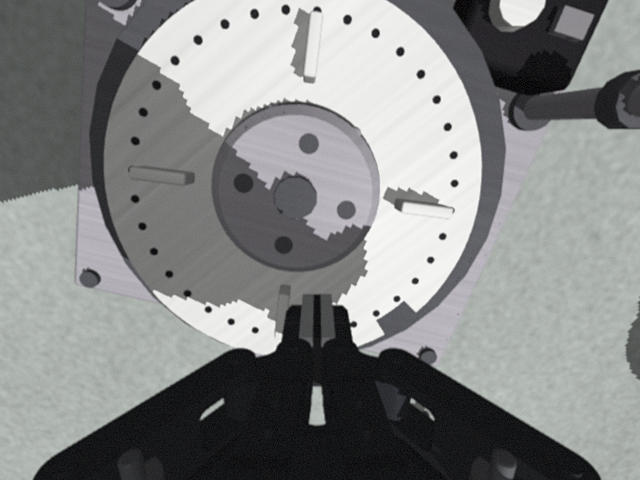

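The wrist view shows the rib (285,305) being pushed by the finger, and the notch at (397,318) has turned with it. Downward load is building because the face rises towards the pin, so I'll adapt the height.

Run:
```python
from h import *
P=np.pi; p=manip.get_position(); p[2]+=.0015; manip.servo_line(p,rate=.03)
Z=p[2]-TIP; f0=np.array([.147,.089,0]); th=-2.69
while th>-3.9:
    th-=.05 if th>-3.5 else .02
    p,o=pose(th,Z,d=.0095,flip=P); manip.servo_line(p,o,rate=.04 if th>-3.5 else .02)
    f=force(3)-f0; ft=f[:2]@[-np.sin(th),np.cos(th)]
    print(round(th,3),np.round(Z,4),np.round(f,2),"ft",round(ft,2))
    if ft>3.3: break
    if f[2]>1.2: Z+=.0007
print(manip.get_time())
```

```text
-2.74 0.0781 [ 0.45 -1.17  1.31] ft 1.25
-2.79 0.0788 [ 0.1  -0.71  0.9 ] ft 0.7
-2.84 0.0788 [-0.07 -1.16  0.68] ft 1.09
-2.89 0.0788 [ 0.31 -1.06  0.42] ft 1.1
-2.94 0.0788 [ 0.7  -0.24  0.38] ft 0.38
-2.99 0.0788 [-0.16 -0.68  0.09] ft 0.65
-3.04 0.0788 [-0.26 -1.58  0.41] ft 1.55
-3.09 0.0788 [ 0.05 -0.33 -0.14] ft 0.34
-3.14 0.0788 [ 0.35 -0.27  0.32] ft 0.28
-3.19 0.0788 [ 0.16 -0.38  0.17] ft 0.37
-3.24 0.0788 [ 0.04 -0.51 -0.07] ft 0.5
-3.29 0.0788 [-0.3  -0.48  0.47] ft 0.52
-3.34 0.0788 [-0.33 -1.16  0.36] ft 1.2
-3.39 0.0788 [-0.18 -0.51 -0.43] ft 0.54
-3.44 0.0788 [-0.03 -0.3   0.53] ft 0.3
-3.49 0.0788 [-0.56 -0.   -0.04] ft 0.19
-3.54 0.0788 [-0.08 -0.76 -0.32] ft 0.73
-3.56 0.0788 [-0.97 -1.4   0.33] ft 1.68
-3.58 0.0788 [-0.86 -1.53 -0.24] ft 1.75
-3.6 0.0788 [-1.49 -1.36 -0.25] ft 1.88
-3.62 0.0788 [-1.52 -1.74  0.07] ft 2.24
-3.64 0.0788 [-1.49 -1.36 -0.12] ft 1.91
-3.66 0.0788 [-0.91 -1.15 -0.09] ft 1.45
-3.68 0.0788 [-1.22 -1.14 -0.4 ] ft 1.6
-3.7 0.0788 [-1.17 -0.89  0.07] ft 1.37
-3.72 0.0788 [-1.35 -1.02  0.38] ft 1.59
-3.74 0.0788 [-1.08 -0.91  0.23] ft 1.36
-3.76 0.0788 [-0.91 -1.05  0.34] ft 1.38
-3.78 0.0788 [-0.56 -0.7  -0.09] ft 0.89
-3.8 0.0788 [-0.47 -0.19  0.39] ft 0.44
-3.82 0.0788 [-0.4   0.33  0.39] ft -0.01
-3.84 0.0788 [-0.24 -0.1   0.15] ft 0.23
-3.86 0.0788 [-0.65  0.2   0.  ] ft 0.27
-3.88 0.0788 [-0.65 -0.39  0.53] ft 0.72
-3.9 0.0788 [-1.24 -0.91  0.2 ] ft 1.51
-3.92 0.0788 [-1.1  -0.76  0.13] ft 1.32
30.4417
```

Run:
```python
from h import *
import cv2
a=manip.camera("wrist")["image"][:,:,::-1]
b=manip.camera("scene")["image"][215:335,210:340,::-1]
s=lambda i:cv2.resize(i,(400,400),interpolation=cv2.INTER_CUBIC)
cv2.imwrite("pics/w3.png",np.hstack([cv2.resize(a[:400],(400,333),interpolation=cv2.INTER_AREA),s(b)[:333]]))
```

```text
(no output)
```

View pics/w3.png

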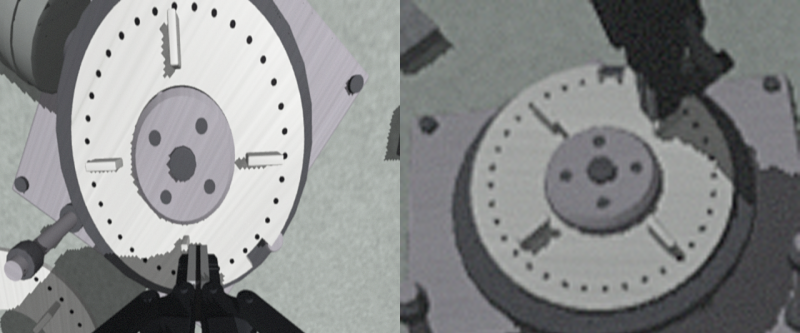

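Run:
```python
from h import *
import cv2
a=manip.camera("wrist")["image"][:,:,::-1]; cv2.imwrite("pics/w4full.png",a)
b=manip.camera("scene")["image"][:,:,::-1]; cv2.imwrite("pics/s4full.png",b)
A=cv2.resize(a[230:370,250:500],(800,448),interpolation=cv2.INTER_CUBIC)
B=cv2.resize(b[228:268,250:346],(360,150),interpolation=cv2.INTER_CUBIC)
C=np.zeros((150,800,3),np.uint8);C[:,:360]=B
C[:,400:]=cv2.resize(a[100:250,80:480],(400,150))
cv2.imwrite("pics/w4.png",np.vstack([A,C]))
```

```text
(no output)
```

View pics/w4.png

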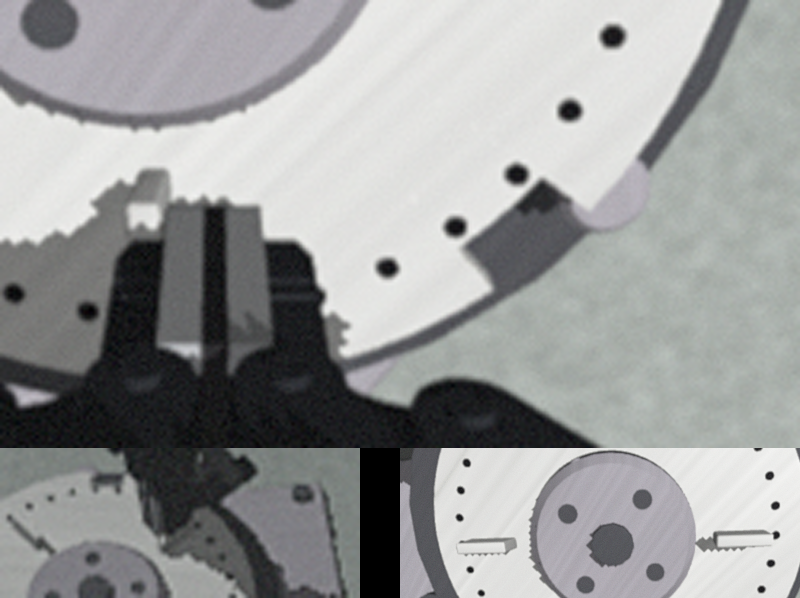

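The crop shows the notch mouth at (520,235), already clockwise of the pin (615,200), so the plate overshot by about 0.17 rad. The finger is still on rib 315. I'll bring the plate back from rib 45 with a light downward load so that the edge drops onto the pin.

Run:
```python
from h import *
P=np.pi; f0=np.array([.147,.089,0])
p=manip.get_position()
th=-3.82; p,o=pose(th,.079,d=.0125,flip=P); manip.servo_line(p,o,rate=.04)
p=p+[0,0,.025]; manip.servo_line(p,rate=.12)
th=-2.5
p,o=pose(th,.104,d=-.0095,flip=P); manip.servo_line(p,o,rate=.08)
Z=.080; 
while Z>.069:
    p,o=pose(th,Z,d=-.0095,flip=P); manip.servo_line(p,o,rate=.05); f=force(2)-f0
    if f[2]>1.5: break
    Z-=.0008
print("face",Z,f,manip.get_time()); zs=[]
while th<-2.13:
    th+=.02
    p,o=pose(th,Z,d=-.0095,flip=P); manip.servo_line(p,o,rate=.015)
    f=force(3)-f0; ft=f[:2]@[-np.sin(th),np.cos(th)]
    if f[2]>2.5: Z+=.0003
    k=0
    while f[2]<.8 and k<4:
        k+=1; Z-=.0006; p[2]=Z+TIP; manip.servo_line(p,rate=.03); f=force(2)-f0
    print(round(th,3),round(Z,4),np.round(f,2),"ft",round(ft,2))
    if abs(ft)>3 and th>-2.25: break
    if k==4: break
print(manip.get_time())
import cv2
a=manip.camera("wrist")["image"][:,:,::-1]; cv2.imwrite("pics/w5.png",a)
```

```text
face 0.07680000000000002 [-0.80366337 -1.47678208  2.78373556] 34.6333
-2.48 0.0771 [-0.76  0.2   3.41] ft -0.63
-2.46 0.0765 [-0.68 -0.47  4.85] ft -0.28
-2.44 0.0768 [-0.65  1.22  4.39] ft -1.35
-2.42 0.0768 [-0.45 -0.19  1.94] ft -0.16
-2.4 0.0768 [-0.22 -0.07  1.7 ] ft -0.1
-2.38 0.0768 [-0.37 -0.65  1.33] ft 0.21
-2.36 0.0768 [-1.17  0.4   1.77] ft -1.11
-2.34 0.0768 [-1.97  1.48  1.07] ft -2.45
-2.32 0.0762 [-3.47  0.58  2.57] ft -3.11
-2.3 0.0762 [-2.97  0.38  1.48] ft -2.47
-2.28 0.0738 [ 0.56  0.04 -0.33] ft -2.11
39.6333
```

View pics/w5.png

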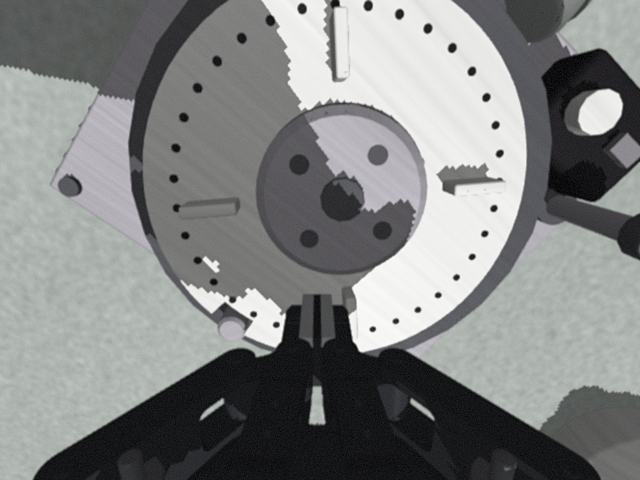

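The wrist view shows the pin (232,328) seated inside the notch, and the finger felt a drop of over 2 mm. Next is the notch side, then the opposite side.

```bash
cat >> h.py <<'E'
def press(th,flip,z0=.078,fmax=16,r=.056):
    p,o=pose(th,.098,r=r,d=0,flip=flip); manip.servo_line(p,o,rate=.15)
    Z=z0; p[2]=Z+TIP; manip.servo_line(p,rate=.1); log=[]
    while Z>.0595:
        Z-=.0008; p[2]=Z+TIP; manip.servo_line(p,rate=.03); f=force(1)
        log.append((round(Z*1e3,1),round(f[2],1)))
        if f[2]>fmax: break
    print(log,manip.get_time())
    p[2]=.098+TIP; manip.servo_line(p,rate=.15)
E
python3 - <<'E'
from h import *
p=manip.get_position(); p[2]=.098+TIP; manip.servo_line(p,rate=.12)
press(-2.94,np.pi); press(.2,0)
E
```

```text
[(77.2, np.float64(0.3)), (76.4, np.float64(-0.4)), (75.6, np.float64(0.4)), (74.8, np.float64(0.0)), (74.0, np.float64(1.5)), (73.2, np.float64(-0.3)), (72.4, np.float64(-0.6)), (71.6, np.float64(-0.4)), (70.8, np.float64(-0.1)), (70.0, np.float64(1.0)), (69.2, np.float64(0.5)), (68.4, np.float64(0.8)), (67.6, np.float64(-0.1)), (66.8, np.float64(2.0)), (66.0, np.float64(9.4)), (65.2, np.float64(1.0)), (64.4, np.float64(22.9))] 45.725
[(77.2, np.float64(-0.6)), (76.4, np.float64(-0.1)), (75.6, np.float64(-0.8)), (74.8, np.float64(0.6)), (74.0, np.float64(-0.8)), (73.2, np.float64(-0.1)), (72.4, np.float64(-0.6)), (71.6, np.float64(0.0)), (70.8, np.float64(-0.3)), (70.0, np.float64(-0.5)), (69.2, np.float64(-0.2)), (68.4, np.float64(-0.2)), (67.6, np.float64(-0.6)), (66.8, np.float64(-0.2)), (66.0, np.float64(1.0)), (65.2, np.float64(9.7)), (64.4, np.float64(17.1))] 51.8833
```

Run:
```python
from h import *
for th in(-1.37,1.77): press(th,.2-th,z0=.068,fmax=15)
```

```text
[(67.2, np.float64(0.5)), (66.4, np.float64(0.7)), (65.6, np.float64(4.3)), (64.8, np.float64(13.4)), (64.0, np.float64(20.8))] 54.7167
[(67.2, np.float64(0.3)), (66.4, np.float64(-0.5)), (65.6, np.float64(6.7)), (64.8, np.float64(16.0))] 57.5083
```

All four sides now touch at 65.7 ± 0.3 mm, against 66 mm when home. I'll retreat and take the last look.

Run:
```python
from h import *
import cv2
p=manip.get_position(); manip.servo_line(p+[-.06,.0,.10],rate=.15)
a=manip.camera("wrist")["image"][:,:,::-1]; b=manip.camera("scene")["image"][:,:,::-1]
B=cv2.resize(b[215:335,210:340],(390,360),interpolation=cv2.INTER_CUBIC)
cv2.imwrite("pics/f.png",np.hstack([cv2.resize(a,(410,360)),B])); print(manip.get_time())
```

```text
58.9083
```

View pics/f.png

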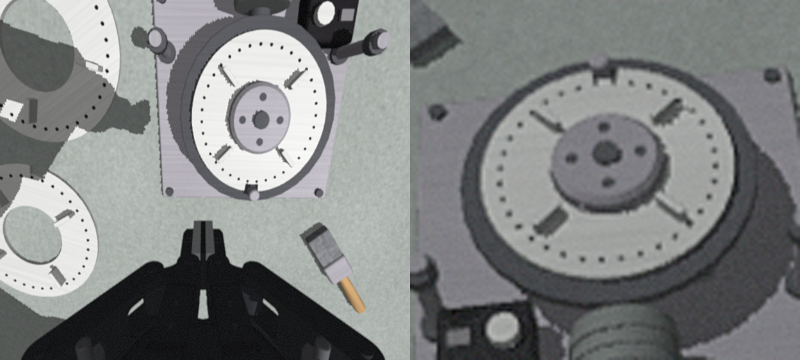

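The pin stands in the notch at (253,192) in the left view and (603,70) in the right. The plate lies flat and low on the turntable, with the hub standing proud of it.

```bash
python3 -c "
from rig import manip
print(manip.sign_off())"
```

```text
the job is handed in; nothing more can be done
None
```

The job is handed in at about 59 s: the notch is on the pin and the plate is pressed home and flat (face 65.7 ± 0.3 mm at four points, 66 mm nominal); the notch first overshot the pin by about 0.17 rad and was pushed back, and the hopper, jar and brush were not touched.

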